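# Start the tablet counter

## Task

Using only closed fingertips and gripping nothing, get the pharmacy's tablet counter running: push its open collecting drawer fully home, then press down the raised far end of the rocker switch so that it tips right over and stays, then press the long bar key all the way down, hold it there for about two seconds and let it come up again. Do not press the round domed key, and leave the vial, the bottle and the cup standing where they are.

Things in the scene. Friction and masses are not known exactly. Their poses are not given: they have to be found in the camera images.
- counter: the tablet counter, a fixed white box 200 mm deep (x), 240 wide (y), top 75 above the worktop. Origin on the worktop, midway across, 80 mm behind the front face (which looks to its -x, towards the robot). On its top at x = 0, y = -66, 0 and 66 mm, in varying order and square to the box: a rocker, a bar key and a round key, all grey. A 22 mm high steel dish lies at x = 65 to 115 mm.
- drawer (a joint): how far the collecting drawer is pulled out towards the box's -x, in m: 0 is fully home (against a stop), 0.09 fully out. It starts partly out, slides with about 2 N of friction plus slight damping, and stays where it is left.
- drawer_front (a point): centre of the outer face of the drawer's grey front panel (158 mm wide, 8 to 58 mm above the worktop, 10 thick); it looks to the box's -x and moves with the drawer. At home it lies 90 mm in front of the box's origin. Behind it is an open tray, 45 mm high.
- rocker (a joint): angle of the rocker switch in rad: 0 is off (its end at the box's +x, away from the robot, raised), 0.40 is on (that end down, the near end raised). About 0.03 Nm of friction holds it where it is left: 2 to 3 N near the end tips it.
- rocker_pivot (a point): middle of the rocker switch, on its pivot, 14 mm above the box's top. The rocker is a flat plate 64 mm long (along the box's x), 28 wide, 8 thick, tilted 0.2 rad one way when off and 0.2 the other way when on. Its upper face is 4 mm above this point; its raised end 10 mm above it.
- rocker_far (a point): point on the upper face of the rocker's far (+x) half, 25 mm from the pivot: the place to press. It goes down by about 10 mm as the rocker tips over.
- start (a joint): travel of the long bar key in m: 0 up, 0.006 fully down; a spring pushes it up again (1.7 N at first, 5 N fully down).
- start_top (a point): centre of the flat upper face of the bar key, 24 mm (box's x) by 46 mm (box's y), 16 mm above the box's top when up.
- stop (a joint): travel of the round domed key in m, 0 up, 0.006 down; sprung like the bar key. Not to be pressed.
- stop_top (a point): top of the round domed key, 28 mm in diameter, 16 mm above the box's top.
- vial: a loose amber vial with a white cap, 36 mm in diameter, 72 mm tall, standing beside the box; origin at the centre of its underside.
- bottle: a loose white tablet bottle with a paper label, 48 mm in diameter, 95 mm tall, standing beside the box; origin at the centre of its underside.
- cup: a loose white open cup, 54 mm across, 55 mm tall, standing in front of the box, on the +y side of the drawer; origin at the centre of its underside.

How it is judged (in metres and radians):
On the way, in this order (a step that is already met when the one before it is completed fails the run):
1. the drawer is pushed home (value of joint drawer below 0.004 m), for 0.1 s.
2. with the drawer home, the rocker is tipped over to on (value of joint rocker above 0.32 rad and value of joint drawer below 0.005 m), for 0.1 s.
3. with the rocker on, the bar key is held down for at least 1.2 s (value of joint start above 0.004 m and value of joint rocker above 0.3 rad and value of joint drawer below 0.005 m), for 1.2 s.
At the end, for the whole second after the job is handed in: the drawer is home (within 5 mm), the rocker is on (0.3 rad or more of 0.40), the bar key and the round key are up (within 1.5 mm), and the vial, the bottle and the cup stand upright within 25 mm of where they began (value of joint drawer below 0.005 m and value of joint rocker above 0.3 rad and value of joint each of start, stop below 0.0015 m and distance of each of vial, bottle, cup from where it was at the start of the episode below 0.025 m and angle between each of vial, bottle, cup's own z axis and vertical below 0.2 rad); the robot touches nothing.
It fails at once if the round domed key was pressed (value of joint stop above 0.003 m).
It fails at once if the bar key was pressed before the rocker was on (value of joint start above 0.003 m and value of joint rocker below 0.28 rad).
It fails at once if the bar key or the rocker was worked with the drawer still out (value of joint drawer above 0.012 m and (value of joint start above 0.003 m or value of joint rocker above 0.2 rad)).
It fails at once if the vial, the bottle or the cup was lifted, carried off or knocked over (distance of any of vial, bottle, cup from where it was at the start of the episode above 0.03 m or height (world z) of any of vial, bottle, cup above 0.015 m or angle between any of vial, bottle, cup's own z axis and vertical above 0.5 rad).
It also fails if it takes over 51 s, if anything falls off the work surface, if the arm or the gripper's body presses on something with over 40 N, if the wrist force passes 120 N, or if a joint passes its speed limit or range.

## Robot

A 6-joint arm with a two-finger parallel gripper is mounted at the origin on the work surface. World frame = base frame: x ahead of the robot, y to its left, z up, the work surface at z = 0. Lengths are in mm, angles in degrees, forces in N, time in s.
With the tool pointing down it reaches from about 300 to 850 mm from the base axis. Payload 4.2 kg.
Tool frame: the origin (TCP) lies midway between the tips of the shut fingers; the grasp point (between the pads) lies 19 mm behind it (env.grip_point_offset is the distance from the TCP to the grasp point, in mm); z points along the fingers, x is the direction in which the jaws open and shut, and the axes are right-handed (so a half turn about z gives the same grasp; the last joint's range is limited). The gripper opens to 91 mm and grips with 3 to 60 N. Pads are 32 mm wide; open, the fingers measure 118 mm over their backs; the gripper's body (76 mm by 178 mm) begins 60 mm behind the grasp point.
Start: joints at [-70.015, 18.312, 89.639, -0, 72.044, -1.146], TCP at [207.29, -536.353, 213.976] pointing down, gripper open.
Joint ranges: [-177.97, 177.97], [-48.28, 115.42], [12.27, 149.76], [-77.06, 257.06], [2.81, 150.46], [-146.56, 146.56]. Speed limits (degrees/s): [147.25, 147.25, 180, 180, 180, 180].

## Interface

Orientations are given as [roll, pitch, yaw] about the fixed x, y, z axes, in that order (R = Rz(yaw) Ry(pitch) Rx(roll)).
In Python, from workcell import env gives the robot as it stands.
- The arm moves only by the shell command python3 -m pendant 'ROWS' [FORCE]. ROWS is JSON, a list of rows, each an object with "xyz": the shift along the tool's x, y, z in m, a list of three; "roll": the turn about the tool's z in degrees; "jaw": the closure, from 0 (fully open) to 1 (shut). A call has exactly 8 rows; each row is the pose to reach, as a shift and turn from the pose commanded when the call began, along the tool's axes at that moment; what a row does not reach only later rows make up. A row lasts 1/8 s, in which the tool goes at most 62.5 mm and 10.7 degrees, less where a joint would pass 70% of its speed; a pose out of reach is approached as far as the arm can. A call with a gripper value outside its range is refused whole. The fingers move at their own pace and stop on an object; FORCE is the grip in N (left out, the last holds). Time passes only in rows, so rows that repeat a pose let the fingers close, or fill a call up. It gives the time, the measured TCP pose, the force and the opening at its end, in the units of the state.
- env.state(): the state, without advancing time (a new reading comes with each control period).
- env.grab_frame(name): name is "scene" or "top" or "wrist"; returns (picture, depth): 480x640x3 uint8, blue, green, red; 480x640 float32, mm along the optical axis (not along the pixel's ray), 0 where there is no reading.
- env.camera_params(name): a dict with "camera_matrix" (3x3 intrinsics, pixels), "cam_to_world" (4x4, takes a point from camera to world coordinates); the wrist camera has in their place "hand_eye" (4x4, takes a point from camera to tool coordinates, whose origin is the TCP and whose axes are the tool frame's). Camera axes: x right, y up, looking along -z (the intrinsics and any distortion apply to the point x, -y, -z); pixel columns grow to the right and rows downward; lengths in mm; the calibration is good to about 2 mm. A picture is of the moment at which its call begins: read the wrist's pose just before it. camera_params takes no time and is no camera call.
- env.job_done(): hands the job in, once; it reports no verdict.
The state is a dict: "time_s": time; "qpos": joint angles; "qvel": joint speeds; "effort": joint torques, N m; "ee_pos": TCP position; "ee_rot": TCP orientation; "force": force on the tool from outside, world axes, zero at the start; "torque": the same for the moment, N m; "gripper_width": finger opening in mm.
Only numpy, scipy, OpenCV 4.12 (cv2) and the standard library are available. Lean on these libraries where they do the work, as an engineer would, in place of code of your own. Each camera call takes 0.05 s, during which the arm holds its last target. There are 200 camera calls.

## Working session

There is one attempt and no reset: what is moved stays moved. The work goes in short steps, Python scripts to look and compute and a shell command to move; the robot and the scene stay as the last step left them, time stands still between calls to the robot, and variables do not carry over. Pictures are saved under pics/ and viewed, about 8 in all and at most 12, crops included, and the job is handed in when it is done.

```bash
mkdir -p pics; ls
python3 - <<'E'
from workcell import env
import cv2,numpy as np
s=env.state();print(s['time_s'],s['ee_pos'],s['ee_rot'],s['gripper_width'])
for n in('top','scene'):
    p,d=env.grab_frame(n);cv2.imwrite(f'pics/{n}0.png',p);np.savez(f'pics/{n}0.npz',p=p,d=d)
    c=env.camera_params(n);print(n,{k:np.round(v,3).tolist() if not isinstance(v,str) else v for k,v in c.items()})
E
```

```text
pics
0.0 [ 207.10113446 -535.85840082  213.10559362] [ 1.79999681e+02  1.03555845e-01 -6.88682656e+01] 91.27212128216269
top {'camera_matrix': [[571.743, 0.0, 311.937], [0.0, 571.743, 234.285], [0.0, 0.0, 1.0]], 'cam_to_world': [[-0.003, 0.988, -0.152, 418.64], [-1.0, -0.001, 0.013, 47.485], [0.013, 0.152, 0.988, 1138.618], [0.0, 0.0, 0.0, 1.0]]}
scene {'camera_matrix': [[453.039, 0.0, 322.968], [0.0, 453.039, 233.249], [0.0, 0.0, 1.0]], 'cam_to_world': [[-0.821, -0.477, 0.312, 847.248], [0.57, -0.696, 0.437, 400.806], [0.009, 0.537, 0.844, 775.442], [0.0, 0.0, 0.0, 1.0]]}
```

View pics/top0.png

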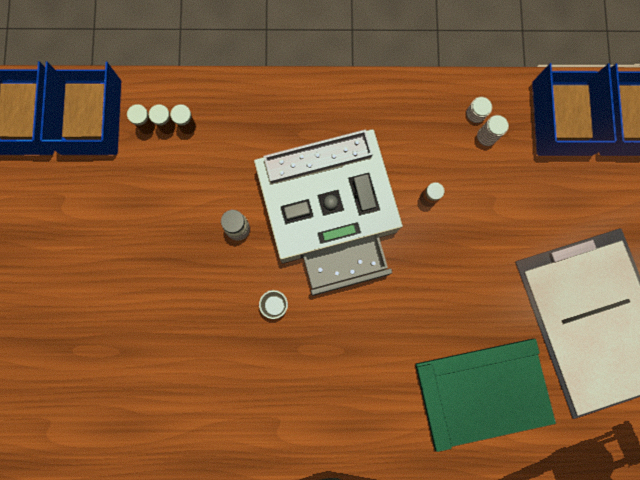

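View pics/scene0.png

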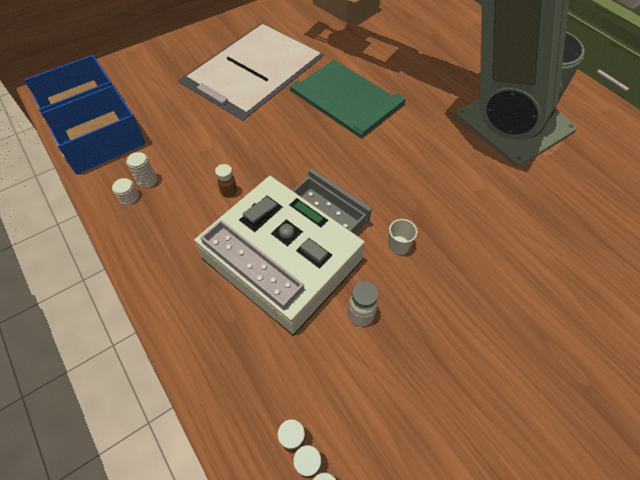

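The top view shows the box with the rocker at (365,194), the round key at (331,202) and the bar key at (298,210). The drawer front is around (348,283), the cup at (273,305), the bottle at (235,226) and the vial at (432,194). The scene view agrees with this layout.

```bash
cat > h.py <<'E'
import numpy as np,cv2
from workcell import env
def pts(d,cam,T=None):
    K=cam['camera_matrix'];M=cam['cam_to_world'] if T is None else T
    v,u=np.mgrid[:480,:640]
    c=np.stack([(u-K[0,2])/K[0,0]*d,-(v-K[1,2])/K[1,1]*d,-d,np.ones_like(d)],-1)
    return (c@np.asarray(M).T)[...,:3]
def ray(uv,z,cam):
    K=cam['camera_matrix'];M=np.asarray(cam['cam_to_world'])
    r=M[:3,:3]@np.array([(uv[0]-K[0,2])/K[0,0],-(uv[1]-K[1,2])/K[1,1],-1]);o=M[:3,3]
    return o+r*(z-o[2])/r[2]
E
python3 - <<'E'
from h import *
for n in('top','scene'):
    f=np.load(f'pics/{n}0.npz');cam=env.camera_params(n);P=pts(f['d'],cam);p=f['p'].astype(int)
    m=(abs(P[...,2]-75)<5)&(P[...,0]>450)&(P[...,0]<780)&(abs(P[...,1])<220)&(f['d']>0)
    k,l,st,_=cv2.connectedComponentsWithStats(m.astype(np.uint8));i=1+np.argmax(st[1:,4]);m=l==i
    Q=P[m];print(n,'topz',np.median(Q[:,2]));r=cv2.minAreaRect(Q[:,:2].astype(np.float32));print(r)
    # yaw: box edges
    w,h=r[1];a=r[2] if w<h else r[2]-90  # angle of the short(200) side = x
    a=(a+90)%180-90;A=np.radians(a);ex=np.array([np.cos(A),np.sin(A)]);ey=np.array([-ex[1],ex[0]])
    o=np.array(r[0])-20*ex;print('yaw',a,'origin',o)
    L=np.stack([(P[...,:2]-o)@ex,(P[...,:2]-o)@ey,P[...,2]],-1)
    for y in(-66,0,66):
        q=(abs(L[...,0])<42)&(abs(L[...,1]-y)<28)&(L[...,2]>82)&(f['d']>0)
        B=L[q];print(y,q.sum(),B.min(0).round(1),B.max(0).round(1),np.median(B,0).round(1))
    q=(L[...,0]<-85)&(L[...,0]>-190)&(abs(L[...,1])<75)&(L[...,2]>48)&(L[...,2]<66);B=L[q];print('drawer',q.sum(),B.min(0).round(1),B.max(0).round(1),np.median(B,0).round(1))
    q=(P[...,2]>35)&((abs(L[...,1])>125)|(L[...,0]<-90))&(P[...,0]>380)&(P[...,0]<720)&(abs(P[...,1])<280)&(f['d']>0)
    k,l,st,_=cv2.connectedComponentsWithStats(q.astype(np.uint8))
    for i in range(1,k):
        if st[i,4]>80:
            B=P[l==i];print('obj',st[i,4],((B.min(0)+B.max(0))/2).round(),B[:,2].max().round(),((L[l==i].min(0)+L[l==i].max(0))/2).round())
E
```

```text
top topz 76.33424533959567
((662.0557861328125, 4.4892730712890625), (200.4290008544922, 240.3555908203125), 15.046364784240723)
yaw 15.046364784240723 origin [642.74146475  -0.70273903]
-66 576 [-37.1 -87.   82.1] [ 37.  -44.5 102.9] [ -0.9 -65.2  93.4]
0 191 [-18.7 -18.5  82. ] [37.3 21.4 96.2] [-1.4  1.3 89.7]
66 344 [-17.5  40.2  82. ] [18.4 90.9 97.7] [-1.2 66.7 91.6]
drawer 487 [-158.3  -74.6   48. ] [-86.3  74.7  65.5] [-152.7   -1.9   58.7]
obj 343 [ 666. -201.   57.] 78.0 [ -29. -199.   57.]
obj 608 [603. 181.  69.] 103.0 [  9. 186.  69.]
obj 807 [522. -35.  50.] 66.0 [-124.    0.   50.]
obj 227 [453. 108.  48.] 62.0 [-156.  154.   48.]
scene topz 75.52086618080239
((663.2307739257812, 4.5531463623046875), (200.78204345703125, 240.9924774169922), 15.014839172363281)
yaw 15.014839172363281 origin [ 6.43913599e+02 -6.28237715e-01]
-66 471 [-32.  -83.8  82. ] [ 32.  -46.8 101.1] [  1.9 -63.2  92.8]
0 166 [-12.3 -13.   82. ] [13.8 13.6 94.3] [ 2.2  3.1 89.4]
66 352 [-12.1  44.3  82. ] [12.5 89.6 94.7] [ 2.2 68.2 90.8]
drawer 456 [-159.2  -74.9   48. ] [-142.7   74.9   62. ] [-150.2    2.7   57.2]
obj 363 [ 669. -202.   55.] 75.0 [ -28. -200.   55.]
obj 1084 [522. -35.  48.] 62.0 [-127.    0.   48.]
obj 405 [453. 108.  46.] 57.0 [-156.  154.   46.]
obj 915 [608. 184.  67.] 99.0 [ 12. 188.  67.]
```

Both views agree. The box origin is about (643.5, -0.6) with yaw 15.0°, the rocker is at y=-66, the stop key at 0 and the start bar at +66. The drawer face is at local x≈-158, so it is about 68 mm out. I'll start moving, with the tool turned to yaw -75 (tool x = -box y, tool y = -box x).

```bash
python3 -m pendant '[{"xyz":[-0.02,-0.02,0],"roll":1,"jaw":1},{"xyz":[-0.055,-0.06,0],"roll":3,"jaw":1},{"xyz":[-0.09,-0.105,0],"roll":5,"jaw":1},{"xyz":[-0.13,-0.15,0],"roll":6.1,"jaw":1},{"xyz":[-0.17,-0.195,0],"roll":6.1,"jaw":1},{"xyz":[-0.21,-0.24,0],"roll":6.1,"jaw":1},{"xyz":[-0.245,-0.28,0],"roll":6.1,"jaw":1},{"xyz":[-0.27,-0.305,0],"roll":6.1,"jaw":1}]' 20
cat > w.py <<'E'
from h import *
import sys
from scipy.spatial.transform import Rotation as R
# target in box coords (x,y,z) -> shift in tool axes, mm
s=env.state();A=np.radians(15.03);B=np.array([[np.cos(A),-np.sin(A)],[np.sin(A),np.cos(A)]])
o=np.array([643.4,-0.6]);p=np.array(s['ee_pos']);Rt=R.from_euler('xyz',s['ee_rot'],degrees=True)
print('t',s['time_s'],'box',(B.T@(p[:2]-o)).round(1),'z',p[2].round(1),'rot',np.round(s['ee_rot'],1),'F',np.round(s['force'],1),'w',round(s['gripper_width'],1))
if len(sys.argv)>3:
    t=np.array(list(map(float,sys.argv[1:4])));w=np.r_[o+B@t[:2],t[2]]
    print('shift',Rt.inv().apply(w-p).round(1))
E
python3 w.py -195 0 150
```

```text
time_s: 1.1
ee_pos: [394.9, -172.4, 213.8]
ee_rot: [180.0, 0.0, -74.9]
force: [0.8, -0.8, -0.5]
gripper_width: 13.8
t 1.1 box [-284.5 -101.5] z 213.8 rot [180.    0.  -74.9] F [ 0.8 -0.8 -0.5] w 13.8
shift [-101.3  -89.7   63.8]
```

```bash
python3 -m pendant '[{"xyz":[-0.03,-0.025,0.01],"roll":0,"jaw":1},{"xyz":[-0.06,-0.055,0.04],"roll":0,"jaw":1},{"xyz":[-0.09,-0.08,0.08],"roll":0,"jaw":1},{"xyz":[-0.101,-0.09,0.12],"roll":0,"jaw":1},{"xyz":[-0.101,-0.09,0.155],"roll":0,"jaw":1},{"xyz":[-0.101,-0.09,0.178],"roll":0,"jaw":1},{"xyz":[-0.101,-0.09,0.182],"roll":0,"jaw":1},{"xyz":[-0.101,-0.09,0.182],"roll":0,"jaw":1}]' 20
python3 w.py -110 0 32
python3 - <<'E'
from h import *
p,d=env.grab_frame('top');cv2.imwrite('pics/top1.png',cv2.resize(p[80:340,180:460],None,fx=2,fy=2))
E
```

```text
time_s: 2.1
ee_pos: [455.5, -53.8, 32.2]
ee_rot: [-180.0, -0.0, -75.0]
force: [-0.8, 0.1, -0.1]
gripper_width: 0.3
t 2.1 box [-195.3   -2.6] z 32.2 rot [-180.   -0.  -75.] F [-0.8  0.1 -0.1] w 0.3
shift [ -2.6 -85.3   0.3]
```

View pics/top1.png

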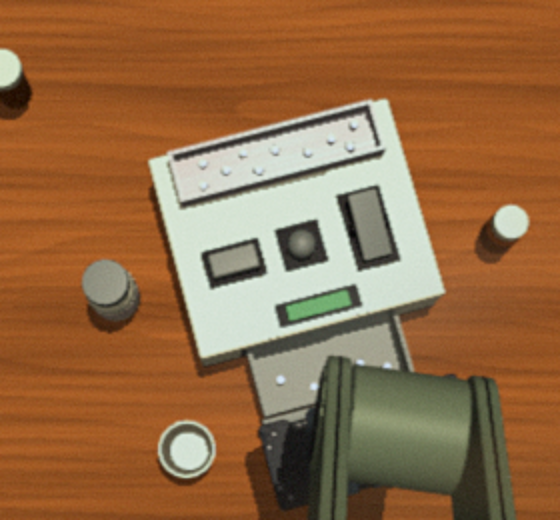

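The fingers are shut in front of the drawer, and the cup at crop pixel (187,450) is well clear. Next I push.

```bash
python3 -m pendant '[{"xyz":[-0.002,-0.006,0],"roll":0,"jaw":1},{"xyz":[-0.002,-0.016,0],"roll":0,"jaw":1},{"xyz":[-0.002,-0.027,0],"roll":0,"jaw":1},{"xyz":[-0.002,-0.039,0],"roll":0,"jaw":1},{"xyz":[-0.002,-0.051,0],"roll":0,"jaw":1},{"xyz":[-0.002,-0.063,0],"roll":0,"jaw":1},{"xyz":[-0.002,-0.073,0],"roll":0,"jaw":1},{"xyz":[-0.002,-0.08,0],"roll":0,"jaw":1}]'; python3 w.py -106 0 32
python3 -m pendant '[{"xyz":[0,-0.001,0],"roll":0,"jaw":1},{"xyz":[0,-0.002,0],"roll":0,"jaw":1},{"xyz":[0,-0.003,0],"roll":0,"jaw":1},{"xyz":[0,-0.004,0],"roll":0,"jaw":1},{"xyz":[0,-0.005,0],"roll":0,"jaw":1},{"xyz":[0,-0.006,0],"roll":0,"jaw":1},{"xyz":[0,-0.006,0],"roll":0,"jaw":1},{"xyz":[0,-0.006,0],"roll":0,"jaw":1}]'; python3 w.py -106 0 32
```

```text
time_s: 3.15
ee_pos: [532.5, -30.8, 31.8]
ee_rot: [180.0, 0.0, -75.0]
force: [-1.7, -1.5, 2.3]
gripper_width: 0.2
t 3.15 box [-114.9   -0.4] z 31.8 rot [180.   0. -75.] F [-1.7 -1.5  2.3] w 0.2
shift [-0.4 -8.9 -0.2]
time_s: 4.15
ee_pos: [537.8, -29.4, 31.9]
ee_rot: [-180.0, -0.0, -75.0]
force: [-2.1, -0.3, -1.5]
gripper_width: 0.5
t 4.15 box [-109.5   -0.5] z 31.9 rot [-180.   -0.  -75.] F [-2.1 -0.3 -1.5] w 0.5
shift [-0.5 -3.5 -0.1]
```

```bash
python3 -m pendant '[{"xyz":[0,-0.001,0],"roll":0,"jaw":1},{"xyz":[0,-0.002,0],"roll":0,"jaw":1},{"xyz":[0,-0.0025,0],"roll":0,"jaw":1},{"xyz":[0,-0.003,0],"roll":0,"jaw":1},{"xyz":[0,-0.0035,0],"roll":0,"jaw":1},{"xyz":[0,-0.0035,0],"roll":0,"jaw":1},{"xyz":[0,-0.0035,0],"roll":0,"jaw":1},{"xyz":[0,-0.0035,0],"roll":0,"jaw":1}]'; python3 w.py -106 0 32
```

```text
time_s: 5.15
ee_pos: [539.5, -28.9, 31.9]
ee_rot: [179.8, 0.0, -75.0]
force: [-6.1, -3.0, 2.1]
gripper_width: 0.2
t 5.15 box [-107.7   -0.4] z 31.9 rot [179.8   0.  -75. ] F [-6.1 -3.   2.1] w 0.2
shift [-0.4 -1.7 -0.1]
```

The force is rising and the tool is lagging its command, so this is the stop. I'll push 2 mm more to confirm.

```bash
python3 -m pendant '[{"xyz":[0,-0.001,0],"roll":0,"jaw":1},{"xyz":[0,-0.002,0],"roll":0,"jaw":1},{"xyz":[0,-0.002,0],"roll":0,"jaw":1},{"xyz":[0,-0.002,0],"roll":0,"jaw":1},{"xyz":[0,-0.002,0],"roll":0,"jaw":1},{"xyz":[0,-0.002,0],"roll":0,"jaw":1},{"xyz":[0,-0.002,0],"roll":0,"jaw":1},{"xyz":[0,-0.002,0],"roll":0,"jaw":1}]'; python3 w.py -106 0 32
```

```text
time_s: 6.15
ee_pos: [539.5, -28.9, 31.9]
ee_rot: [179.6, 0.0, -74.9]
force: [-10.5, -5.8, 7.3]
gripper_width: 0.5
t 6.15 box [-107.7   -0.4] z 31.9 rot [179.6   0.  -74.9] F [-10.5  -5.8   7.3] w 0.5
shift [-0.4 -1.7 -0.1]
```

It hit a hard stop with no further motion, so the drawer is home. I back off and rise.

```bash
python3 -m pendant '[{"xyz":[0,0.01,0],"roll":0,"jaw":1},{"xyz":[0,0.03,0],"roll":0,"jaw":1},{"xyz":[0,0.03,-0.025],"roll":0,"jaw":1},{"xyz":[0,0.03,-0.06],"roll":0,"jaw":1},{"xyz":[0,0.03,-0.09],"roll":0,"jaw":1},{"xyz":[0,0.03,-0.115],"roll":0,"jaw":1},{"xyz":[0,0.03,-0.118],"roll":0,"jaw":1},{"xyz":[0,0.03,-0.118],"roll":0,"jaw":1}]'; python3 w.py 28 -66 130
```

```text
time_s: 7.15
ee_pos: [514.1, -35.7, 149.5]
ee_rot: [-180.0, 0.0, -75.0]
force: [-0.5, 0.2, -0.6]
gripper_width: 0.6
t 7.15 box [-134.    -0.3] z 149.5 rot [-180.    0.  -75.] F [-0.5  0.2 -0.6] w 0.6
shift [  65.7 -162.    19.6]
```

```bash
python3 -m pendant '[{"xyz":[0.008,-0.02,0],"roll":0,"jaw":1},{"xyz":[0.022,-0.055,0],"roll":0,"jaw":1},{"xyz":[0.04,-0.1,0],"roll":0,"jaw":1},{"xyz":[0.057,-0.14,0],"roll":0,"jaw":1},{"xyz":[0.066,-0.162,0],"roll":0,"jaw":1},{"xyz":[0.066,-0.162,0.02],"roll":0,"jaw":1},{"xyz":[0.066,-0.162,0.038],"roll":0,"jaw":1},{"xyz":[0.066,-0.162,0.04],"roll":0,"jaw":1}]'; python3 w.py 28 -66 90
python3 - <<'E'
from h import *
p,d=env.grab_frame('top');q,d=env.grab_frame('scene')
a=cv2.resize(p[100:320,200:460],(390,330));b=cv2.resize(q[150:350,180:416],(389,330));cv2.imwrite('pics/c2.png',np.hstack([a,b]))
E
```

```text
time_s: 8.15
ee_pos: [685.8, -57.3, 106.9]
ee_rot: [179.7, 0.1, -75.0]
force: [0.1, 0.0, 0.1]
gripper_width: 0.7
t 8.15 box [ 26.3 -65.8] z 106.9 rot [ 1.797e+02  1.000e-01 -7.500e+01] F [0.1 0.  0.1] w 0.7
shift [ 0.3 -1.8 16.9]
```

View pics/c2.png

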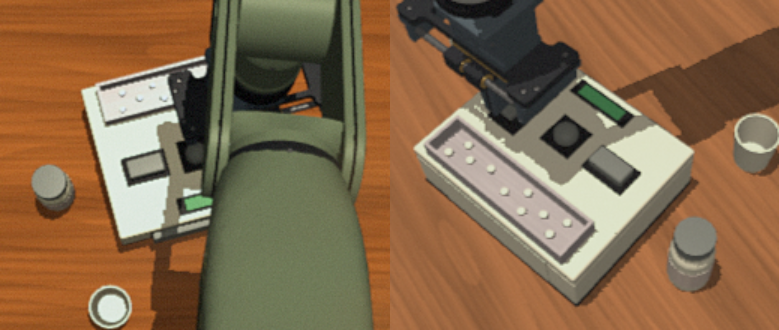

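The drawer is closed and the fingertips are over the rocker's far half (right panel at about (510,110)). I press in small steps.

```bash
python3 -m pendant '[{"xyz":[0,-0.002,0.003],"roll":0,"jaw":1},{"xyz":[0,-0.002,0.006],"roll":0,"jaw":1},{"xyz":[0,-0.002,0.008],"roll":0,"jaw":1},{"xyz":[0,-0.002,0.01],"roll":0,"jaw":1},{"xyz":[0,-0.002,0.012],"roll":0,"jaw":1},{"xyz":[0,-0.002,0.014],"roll":0,"jaw":1},{"xyz":[0,-0.002,0.016],"roll":0,"jaw":1},{"xyz":[0,-0.002,0.016],"roll":0,"jaw":1}]'; python3 w.py 28 -66 89
```

```text
time_s: 9.25
ee_pos: [689.5, -57.1, 93.8]
ee_rot: [180.0, -0.0, -75.0]
force: [1.2, 0.7, 0.4]
gripper_width: 0.2
t 9.25 box [ 29.8 -66.5] z 93.8 rot [180.  -0. -75.] F [1.2 0.7 0.4] w 0.2
shift [-0.5  1.8  4.8]
```

```bash
python3 -m pendant '[{"xyz":[0,0,0.001],"roll":0,"jaw":1},{"xyz":[0,0,0.002],"roll":0,"jaw":1},{"xyz":[0,0,0.003],"roll":0,"jaw":1},{"xyz":[0,0,0.004],"roll":0,"jaw":1},{"xyz":[0,0,0.005],"roll":0,"jaw":1},{"xyz":[0,0,0.006],"roll":0,"jaw":1},{"xyz":[0,0,0.006],"roll":0,"jaw":1},{"xyz":[0,0,0.006],"roll":0,"jaw":1}]'; python3 w.py 28 -66 89
```

```text
time_s: 10.25
ee_pos: [690.0, -57.0, 90.0]
ee_rot: [-179.9, -0.0, -75.0]
force: [-1.4, 1.2, 10.4]
gripper_width: 0.5
t 10.25 box [ 30.4 -66.5] z 90.0 rot [-179.9   -0.   -75. ] F [-1.4  1.2 10.4] w 0.5
shift [-0.5  2.4  1. ]
```

It stopped at z=90.0 with 10 N, as predicted for a rocker that is fully over. I press a little harder, then lift.

```bash
python3 -m pendant '[{"xyz":[0,0,0.001],"roll":0,"jaw":1},{"xyz":[0,0,0.002],"roll":0,"jaw":1},{"xyz":[0,0,0.002],"roll":0,"jaw":1},{"xyz":[0,0,0.002],"roll":0,"jaw":1},{"xyz":[0,0,0.002],"roll":0,"jaw":1},{"xyz":[0,0,0.002],"roll":0,"jaw":1},{"xyz":[0,0,0.002],"roll":0,"jaw":1},{"xyz":[0,0,0.002],"roll":0,"jaw":1}]'; python3 w.py
python3 -m pendant '[{"xyz":[0,0,-0.005],"roll":0,"jaw":1},{"xyz":[0,0,-0.02],"roll":0,"jaw":1},{"xyz":[0,0,-0.04],"roll":0,"jaw":1},{"xyz":[0,0,-0.06],"roll":0,"jaw":1},{"xyz":[-0.03,0,-0.06],"roll":0,"jaw":1},{"xyz":[-0.07,0.01,-0.06],"roll":0,"jaw":1},{"xyz":[-0.11,0.02,-0.06],"roll":0,"jaw":1},{"xyz":[-0.13,0.029,-0.06],"roll":0,"jaw":1}]'
python3 - <<'E'
from h import *
p,d=env.grab_frame('top');q,e=env.grab_frame('scene')
A=np.radians(15.03);B=np.array([[np.cos(A),-np.sin(A)],[np.sin(A),np.cos(A)]])
for n,D in(('top',d),('scene',e)):
    P=pts(D,env.camera_params(n));L=(P[...,:2]-[643.4,-.6])@B
    for x in(-25,0,25):
        m=(abs(L[...,0]-x)<5)&(abs(L[...,1]+66)<9)&(D>0);print(n,x,m.sum(),np.median(P[m][:,2]).round(1) if m.any() else 0)
a=cv2.resize(p[100:320,200:460],(390,330));b=cv2.resize(q[150:350,180:416],(389,330));cv2.imwrite('pics/c3.png',np.hstack([a,b]))
E
python3 w.py 0 66 100
```

```text
time_s: 11.25
ee_pos: [690.1, -57.0, 89.8]
ee_rot: [-179.8, -0.1, -75.0]
force: [-2.6, 1.4, 17.4]
gripper_width: 0.4
t 11.25 box [ 30.5 -66.5] z 89.8 rot [-1.798e+02 -1.000e-01 -7.500e+01] F [-2.6  1.4 17.4] w 0.4
time_s: 12.25
ee_pos: [626.8, 62.4, 145.9]
ee_rot: [179.9, -0.0, -74.9]
force: [-0.0, -0.3, -0.0]
gripper_width: 0.3
top -25 54 98.9
top 0 47 94.4
top 25 46 89.0
scene -25 51 98.5
scene 0 43 93.5
scene 25 50 88.5
t 12.35 box [ 0.1 65. ] z 146.1 rot [179.9  -0.  -74.8] F [0.7 0.1 0.7] w 0.6
shift [-1.   0.  46.1]
```

View pics/c3.png

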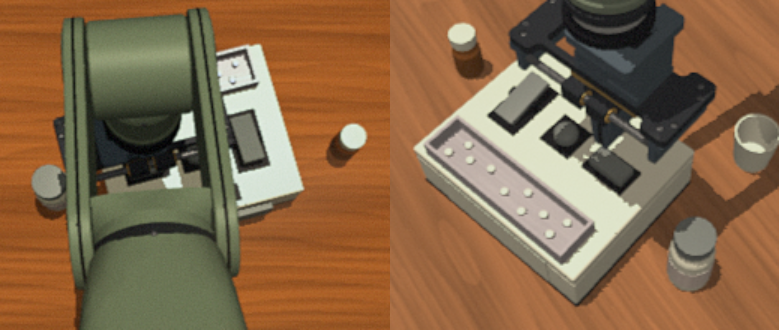

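The rocker is on: the near half is at 98.7 and the far half at 88.8, a slope of 0.2. Nothing else has moved. Now the bar key: descend, then press.

```bash
python3 -m pendant '[{"xyz":[-0.001,0,0.008],"roll":0,"jaw":1},{"xyz":[-0.001,0,0.022],"roll":0,"jaw":1},{"xyz":[-0.001,0,0.038],"roll":0,"jaw":1},{"xyz":[-0.001,0,0.048],"roll":0,"jaw":1},{"xyz":[-0.001,0,0.052],"roll":0,"jaw":1},{"xyz":[-0.001,0,0.052],"roll":0,"jaw":1},{"xyz":[-0.001,0,0.052],"roll":0,"jaw":1},{"xyz":[-0.001,0,0.052],"roll":0,"jaw":1}]'; python3 w.py 0 66 85
python3 -m pendant '[{"xyz":[0,0,0.0015],"roll":0,"jaw":1},{"xyz":[0,0,0.003],"roll":0,"jaw":1},{"xyz":[0,0,0.0045],"roll":0,"jaw":1},{"xyz":[0,0,0.006],"roll":0,"jaw":1},{"xyz":[0,0,0.0075],"roll":0,"jaw":1},{"xyz":[0,0,0.009],"roll":0,"jaw":1},{"xyz":[0,0,0.0105],"roll":0,"jaw":1},{"xyz":[0,0,0.0115],"roll":0,"jaw":1}]'; python3 w.py 0 66 85
```

```text
time_s: 13.35
ee_pos: [627.9, 62.1, 94.5]
ee_rot: [-179.9, -0.0, -75.0]
force: [0.7, -0.4, 0.1]
gripper_width: 0.4
t 13.35 box [ 1.3 64.5] z 94.5 rot [-179.9   -0.   -75. ] F [ 0.7 -0.4  0.1] w 0.4
shift [-1.5  1.3  9.5]
time_s: 14.35
ee_pos: [627.7, 62.0, 85.0]
ee_rot: [-179.9, -0.0, -75.0]
force: [-6.1, 0.6, 19.7]
gripper_width: 0.2
t 14.35 box [ 1.1 64.6] z 85.0 rot [-179.9   -0.   -75. ] F [-6.1  0.6 19.7] w 0.2
shift [-1.4  1.1  0. ]
```

The key is on its stop: z=85.0 (6 mm travel) and 20 N against the 5 N spring. I hold 2 s, then lift away.

```bash
for i in 1 2; do python3 -m pendant '[{"xyz":[0,0,0],"roll":0,"jaw":1},{"xyz":[0,0,0],"roll":0,"jaw":1},{"xyz":[0,0,0],"roll":0,"jaw":1},{"xyz":[0,0,0],"roll":0,"jaw":1},{"xyz":[0,0,0],"roll":0,"jaw":1},{"xyz":[0,0,0],"roll":0,"jaw":1},{"xyz":[0,0,0],"roll":0,"jaw":1},{"xyz":[0,0,0],"roll":0,"jaw":1}]';done; python3 w.py
python3 -m pendant '[{"xyz":[0,0,-0.005],"roll":0,"jaw":1},{"xyz":[0,0,-0.02],"roll":0,"jaw":1},{"xyz":[0,0,-0.05],"roll":0,"jaw":1},{"xyz":[0,0,-0.08],"roll":0,"jaw":1},{"xyz":[0,0.03,-0.11],"roll":0,"jaw":1},{"xyz":[0,0.08,-0.12],"roll":0,"jaw":1},{"xyz":[0,0.13,-0.12],"roll":0,"jaw":1},{"xyz":[0,0.17,-0.12],"roll":0,"jaw":1}]'
python3 -m pendant '[{"xyz":[0,0.04,0],"roll":0,"jaw":1},{"xyz":[0,0.08,0],"roll":0,"jaw":1},{"xyz":[0,0.11,0],"roll":0,"jaw":1},{"xyz":[0,0.12,0],"roll":0,"jaw":1},{"xyz":[0,0.12,0],"roll":0,"jaw":1},{"xyz":[0,0.12,0],"roll":0,"jaw":1},{"xyz":[0,0.12,0],"roll":0,"jaw":1},{"xyz":[0,0.12,0],"roll":0,"jaw":1}]'
python3 - <<'E'
from h import *
p,d=env.grab_frame('top');q,e=env.grab_frame('scene')
A=np.radians(15.03);B=np.array([[np.cos(A),-np.sin(A)],[np.sin(A),np.cos(A)]])
for n,D in(('top',d),('scene',e)):
    P=pts(D,env.camera_params(n));L=(P[...,:2]-[643.4,-.6])@B
    for x,y in((-25,-66),(25,-66),(0,0),(0,66)):
        m=(abs(L[...,0]-x)<5)&(abs(L[...,1]-y)<6)&(D>0);print(n,x,y,np.median(P[m][:,2]).round(1) if m.any() else 0)
    m=(L[...,0]<-75)&(L[...,0]>-170)&(abs(L[...,1])<70)&(P[...,2]>15)&(P[...,2]<63)&(D>0);print('front x 2%',np.percentile(L[m][:,0],2).round(1),m.sum())
    for k,c in dict(vial=(-28,-200),bottle=(11,187),cup=(-156,154)).items():
        m=(np.hypot(*(np.moveaxis(L,-1,0)-np.array(c)[:,None,None]))<45)&(P[...,2]>35)&(D>0)&(P[...,2]<110)&(abs(L[...,1])>122)
        print(k,(P[m].min(0)/2+P[m].max(0)/2).round() if m.any() else None)
a=cv2.resize(p[100:320,200:460],(390,330));b=cv2.resize(q[150:350,180:416],(389,330));cv2.imwrite('pics/c4.png',np.hstack([a,b]))
E
```

```text
time_s: 15.35
ee_pos: [627.7, 62.0, 85.1]
ee_rot: [-179.9, -0.0, -75.0]
force: [-5.4, 0.2, 16.0]
gripper_width: 0.6
time_s: 16.35
ee_pos: [627.7, 62.0, 85.1]
ee_rot: [-179.9, -0.0, -75.0]
force: [-4.3, 0.1, 15.6]
gripper_width: 0.3
t 16.35 box [ 1.1 64.5] z 85.1 rot [-179.9   -0.   -75. ] F [-4.3  0.1 15.6] w 0.3
time_s: 17.35
ee_pos: [461.5, 17.5, 202.7]
ee_rot: [180.0, -0.0, -75.0]
force: [1.1, -0.4, 1.2]
gripper_width: 0.2
time_s: 18.35
ee_pos: [348.0, -13.1, 202.3]
ee_rot: [180.0, 0.0, -75.0]
force: [-0.2, -0.2, 0.3]
gripper_width: 0.5
top -25 -66 98.8
top 25 -66 89.2
top 0 0 92.5
top 0 66 92.1
front x 2% -90.7 563
vial [ 666. -201.   57.]
bottle [603. 181.  69.]
cup [453. 108.  48.]
scene -25 -66 98.4
scene 25 -66 88.1
scene 0 0 91.2
scene 0 66 91.4
front x 2% -90.1 36
vial [ 668. -201.   55.]
bottle [607. 184.  67.]
cup [453. 107.  47.]
```

View pics/c4.png

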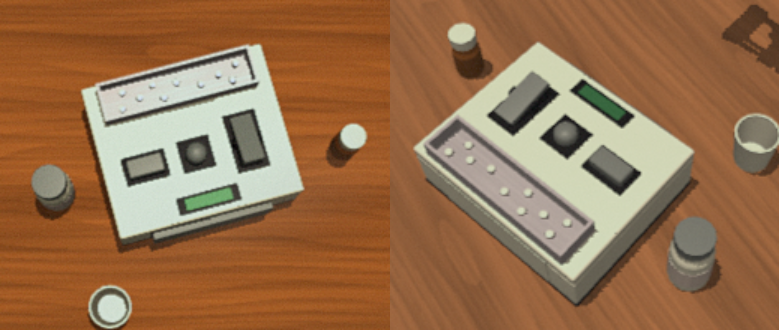

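The drawer is home, the rocker is on, both keys are up, and the vial, bottle and cup are where they began. I hand it in.

```bash
python3 -c "
from workcell import env
print(env.job_done())"
```

```text
the job is handed in; nothing more can be done
None
```

I finished all three steps in order with shut fingertips, gripping nothing, and handed the job in at about 18.5 s of the 51 s. No verdict was reported.

- **Drawer:** I pushed it until it hit the stop, with about 12 N and no further motion. The last images put its front at -90 to -91 mm, where home is -90.
- **Rocker:** I pressed the far end until it stopped at 17 N. It stayed over: the near half reads about 98.5 mm high and the far half about 88.6, a 0.2 rad tilt to the on side.
- **Bar key:** I pressed it about 6 mm down to its stop, held it for about 2 s at 16–20 N, and released it. It is back up at about 91–92 mm.
- **Round key and loose items:** The round key was not pressed and is up at about 91–92 mm. The vial, bottle and cup are within about 1 mm of where they began.

No check failed. The only disagreement was between the two cameras, 1–2 mm on the box and up to about 5 mm on the bottle.

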